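# Close the joint on the glue-up turntable, bring its red post to the pointer and hold it

### The arm

A 6-joint arm with a two-finger parallel gripper is mounted at the origin on a cart in front of the work surface, level with it; the furniture and walls round the work are solid. World frame = base frame: x ahead of the robot, y to its left, z up, the work surface at z = 0. Lengths are in mm, angles in rad, forces in N, time in s.
With the tool pointing down it reaches from about 275 to 775 mm from the base axis. Payload 14.6 kg.
Tool frame: the origin (TCP) lies at the very end of the fingers, on their centre line; the grasp point (between the pads) lies behind it (manip.pinch_z is the z of the grasp point in the tool frame, in mm); z points along the fingers, x is the direction in which the jaws open and shut, and the axes are right-handed (so a half turn about z gives the same grasp; the last joint's range is limited). The gripper opens to 85 mm and grips with 20 to 120 N. Pads are 22 mm wide; open, the fingers measure 114 mm over their backs; the gripper's body (76 mm by 85 mm) begins 54 mm behind the grasp point. The pads swing forward as they close: fully open they stand 13 mm farther back than shut.
Start: joints at [-0.155, 0.263, -0.048, 1.259, 0, 1.415], TCP at [525.003, -0.006, 231.278] pointing down, gripper open.
Joint ranges: [-2.65, 2.65], [-0.89, 1.7], [-1.18, 1.37], [-2.13, 2.11], [-1.35, 1.29], [-3.14, 3.14]. Speed limits (rad/s): [1.89, 1.89, 2.57, 2.79, 3.14, 3.14].

### API

Orientations are given as a unit quaternion [x, y, z, w].
In Python, from rig import manip gives the robot as it stands.
- The arm moves only by the tool send_rows, never from a script. Its argument "moves" is one flat list of numbers, 5 for each row, row after row: the shift along the tool's x, y, z in mm, then the turn about the tool's z in degrees, then the opening, from -1 (shut) to 1 (fully open). In form: [dx, dy, dz, yaw, hand, dx, dy, dz, yaw, hand, ...]. A call has 1 to 20 rows; each row is the pose to reach, as a shift and turn from the pose commanded when the call began, along the tool's axes at that moment; what a row does not reach only later rows make up. A row lasts 1/10 s, in which the tool goes at most 50 mm and 8.59 degrees, less where a joint would pass 70% of its speed; a pose out of reach is approached as far as the arm can. A call with a gripper value outside its range is refused whole. The fingers move at their own pace and stop on an object; "squeeze" is the grip in N (left out, the last holds). Time passes only in rows, so rows that repeat a pose let the fingers close. It gives the time, the measured TCP pose, the force and the opening at its end, in the units of the state.
- manip.state(): the state, without advancing time (a new reading comes with each control period).
- manip.grab_frame(name): name is "scene" or "side" or "wrist"; returns the picture (384x512x3 uint8, red, green, blue); there is no depth.
- manip.camera_info(name): a dict with "fx", "fy", "cx", "cy" (pixels), "rvec" (rotation vector, rad) and "tvec" (3), from world to camera coordinates, as OpenCV has them; the wrist camera has in their place "T_tool_cam" (4x4, takes a point from camera to tool coordinates, whose origin is the TCP and whose axes are the tool frame's). Camera axes: x right, y down, z forward; pixel columns grow to the right and rows downward; lengths in mm; the calibration is good to about 2 mm. The wrist camera is an equidistant fisheye: a pixel r from the principal point sees the ray r / f radians off the axis. A picture is of the moment at which its call begins: read the wrist's pose just before it. camera_info takes no time and is no camera call.
- manip.finish_job(): hands the job in, once; it reports no verdict.
Trained networks look in the newest picture that a camera, given by its name, has taken for a name from the list of things; names that differ only in an ending like _2 or _b are one class to them, and where a whole thing is asked for, a point or a joint stands for the part that bears it (a point fixed in the world has none). Each returns a list of dicts, best first, with "confidence" (0 to 1); they miss things now and then, are a little off and sometimes report something else, mostly with a low value. They report only what shows in the picture. A call takes as long as a camera call.
- manip.masks_of(query, camera): "mask" (384x512 bool, what is visible of it) and "rect" ([left, top, right, bottom] in pixels, round what is visible of it).
The state is a dict: "t": time; "joint_pos": joint angles; "joint_vel": joint speeds; "joint_efforts": joint torques, N m; "position": TCP position; "tcp_rot": TCP orientation; "contact_force": force on the tool from outside, world axes, zero at the start; "torque": the same for the moment, N m; "finger_gap": opening from 0.0 (shut) to 1.0 (fully open).
Only numpy, scipy, OpenCV 4.12 (cv2) and the standard library are available. Lean on these libraries where they do the work, as an engineer would, in place of code of your own. Each camera call takes 0.05 s, during which the arm holds its last target. There are 200 camera calls.

### The job

On the glue-up turntable, first butt the loose brown block up to the end of the grey offcut that is screwed down, so that the gap is closed, their end faces meet flush and the two lie in line. Then take the turntable by its red post, turn it until the red post stands in line with the brass pointer at the front, with the joint still closed, and hold it still there: finish while still gripping the red post. Leave the folding rule and the thin offcut on the desk alone.

Things in the scene. Friction and masses are not known exactly. Their poses are not given: they have to be found in the camera images.
- turntable_base: fixed dark steel base of the turntable, round, 230 mm across and 30 mm high, bolted to the desk. Origin: centre of its underside, on the desk, on the vertical turning axis. Its -x axis points to the front, where the brass pointer stands.
- pointer_tip (a point): top of the small brass pointer on the base, 153 mm in front of (base's own -x) the turning axis and 41 mm above the desk, outside the disc's rim and below the disc's top face.
- turntable: plywood disc, 270 mm across, 20 mm thick, turning either way without stops about its centre (stiff: stays where left, some 3 N at a post turns it). Origin: centre of its underside, 30 mm above the desk. Its axes turn with it: red post at -x, black post at +x, grey offcut at -y, loose block at +y. Starts with the red post 0.8 to 2.4 rad from the pointer, to the robot's right.
- turntable_top (a point): centre of the disc's top face, 50 mm above the desk; axes as the disc's. The grey offcut (grey wood, 40 x 100 x 30 mm in x, y, z) is screwed on with its centre at x = 0, y = -65 mm; its free end face lies at y = -15 mm and looks along +y. When butted in line, the loose block's centre is at x = 0, y = 22.5 mm here.
- red_post: red upright round handle post, 24 mm in diameter and 60 mm high, fixed to the disc 105 mm from the turning axis on the disc's -x side. Origin: its foot, on the disc's top face. It does not spin on the disc, so a hand that grips it had best turn with the disc.
- red_post_mid (a point): point on the axis of the red post, 35 mm above the disc's top face (85 mm above the desk), a good height to grip.
- black_post_mid (a point): the same point of the black post, alike but on the opposite (+x) side of the disc.
- loose_block_mid (a point): centre (half-way up) of the loose brown wooden block, 50 x 75 x 40 mm (its x, y, z), about 0.1 kg, lying on the disc, its y along the disc's y within 0.15 rad. At the start it stands 25 to 45 mm from the grey offcut's end and up to 8 mm out of line. To be gripped across its 50 mm.
- folding_rule: yellow folded rule, 18 x 235 x 16 mm (its x, y, z), loose on the desk to the right of the turntable; a bystander. Origin: centre of its underside.
- thin_offcut: thin plywood offcut, 60 x 120 x 18 mm, loose on the desk left of the turntable, between vice and chest; a bystander. Origin: centre of its underside.

How it is judged:
By the outcome, as a careful person would: the job done as asked, in the order asked, and still so for the second after the job is handed in, while the arm keeps its last pose, push and grip.
It also fails if it takes over 48 s, if anything falls off the work surface, if the arm or the gripper's body presses on something with over 40 N, if the wrist force passes 120 N, or if a joint passes its speed limit or range.

## Working session

There is one attempt and no reset: what is moved stays moved. The work goes in short steps, Python scripts to look and compute and a tool call to move; the robot and the scene stay as the last step left them, time stands still between calls to the robot, and variables do not carry over. Pictures are saved under pics/ and viewed, about 8 in all and at most 12, crops included, and the job is handed in when it is done.

Besides the shell and the picture viewer there is one more tool, called after ">>>" by a JSON object that holds its "name" and its "arguments", one argument or row to a line. send_rows: Moves the arm, as the interface text tells. Its arguments: {"type":"object","properties":{"moves":{"type":"array","items":{"type":"number"}},"squeeze":{"type":"number"}},"required":["moves"]}

```bash
ls; mkdir -p pics; python3 - <<'E'
from rig import manip
import cv2, numpy as np
print(manip.state()); print(manip.pinch_z)
fs=[]
for n in ("scene","side","wrist"):
    f=manip.grab_frame(n); cv2.imwrite(f"pics/{n}0.png",f[:,:,::-1]); print(n,manip.camera_info(n)); fs.append(f)
cv2.imwrite("pics/all0.png",np.vstack([np.hstack(fs[:2]),np.hstack([fs[2],fs[2]*0])])[:,:,::-1][::1,::1])
for n in ("scene","side"):
  for q in ("red_post","black_post_mid","loose_block_mid","turntable"):
    for r in manip.masks_of(q,n)[:2]:
        ys,xs=np.nonzero(r["mask"]); print(n,q,round(r["confidence"],2),r["rect"],xs.mean(),ys.mean(),len(xs))
E
```

```text
pics
{'t': 0.0, 'joint_pos': array([-1.55269845e-01,  2.63549534e-01, -4.89447526e-02,  1.25937961e+00,
       -2.75522271e-05,  1.41548644e+00]), 'joint_vel': array([-0.00093257, -0.00156401, -0.00051181, -0.00037976, -0.00135203,
       -0.00158245]), 'joint_efforts': array([ 6.28219332e-04, -6.37613010e+01,  3.84567368e+01,  1.37825581e-02,
        8.02127857e-07, -5.80562346e-05]), 'position': array([5.24730355e+02, 4.48538779e-02, 2.30808427e+02]), 'tcp_rot': array([ 9.99999855e-01,  2.00283516e-05, -5.34430672e-04, -6.97213766e-05]), 'contact_force': array([ 0.41075711, -0.19165604, -0.19845605]), 'torque': array([-0.01472903,  0.02501706,  0.03329344]), 'finger_gap': 0.9985929520649817}
-18.700000000000003
scene {'fx': 395.95851781983345, 'fy': 395.95851781983345, 'cx': 256.988629625798, 'cy': 192.55552839127282, 'rvec': array([ 2.39657045, -0.58980122,  0.22404535]), 'tvec': array([-537.77791805,  114.18814159, 1377.46115901])}
side {'fx': 363.56500914086143, 'fy': 363.56500914086143, 'cx': 264.07198280878987, 'cy': 193.28056654990775, 'rvec': array([ 1.94577214, -0.25420718,
[... 486 characters left out ...]
000000e+00,  0.00000000e+00,
         1.00000000e+00]])}
scene red_post 0.4 [270.6, 205.1, 277.8, 223.7] 275.4909090909091 212.65454545454546 110
scene loose_block_mid 0.78 [239.3, 187.7, 262.2, 207.6] 250.3502538071066 197.248730964467 394
scene turntable 0.9 [225.0, 164.0, 299.5, 231.4] 263.90605875153 199.38463892288863 3268
side red_post 0.59 [277.0, 203.5, 284.6, 225.7] 282.81333333333333 215.32888888888888 225
side black_post_mid 0.72 [261.9, 170.6, 270.0, 193.0] 267.04938271604937 183.37037037037038 162
side loose_block_mid 0.9 [240.5, 194.7, 271.2, 212.6] 256.046925566343 203.45307443365695 618
side turntable 0.89 [221.2, 173.1, 324.1, 240.5] 277.6627540795877 215.08130546807902 3493
```

View pics/scene0.png

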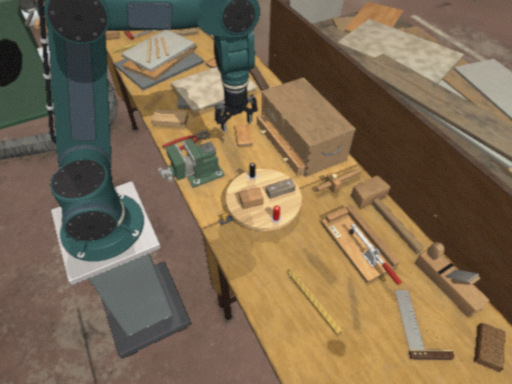

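View pics/wrist0.png

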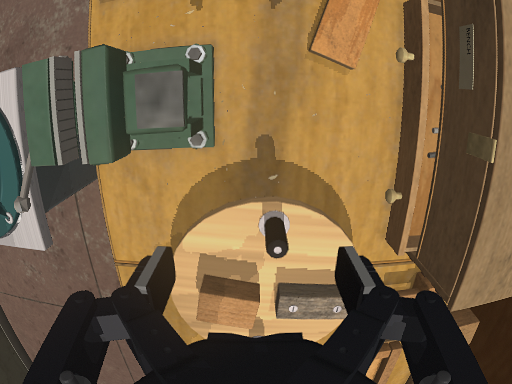

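The wrist view shows the black post (275,235), the loose block (228,300) and the grey offcut (310,300). The red post is hidden under the hand. The scene view shows the red post at (276,213) and the pointer near (225,217).

```bash
cat > h.py <<'E'
from rig import manip
import cv2, numpy as np
from scipy.spatial.transform import Rotation as R
def wrist_T(s=None):
    s=s or manip.state(); c=manip.camera_info("wrist")
    T=np.eye(4);T[:3,:3]=R.from_quat(s["tcp_rot"]).as_matrix();T[:3,3]=s["position"]
    return T@c["T_tool_cam"]
def ray(cam,uv,T=None):
    c=manip.camera_info(cam); p=(np.atleast_2d(uv)-[c["cx"],c["cy"]])/[c["fx"],c["fy"]]
    if cam=="wrist":
        r=np.linalg.norm(p,axis=1,keepdims=True); d=np.hstack([p/np.maximum(r,1e-9)*np.sin(r),np.cos(r)])
        return T[:3,3], d@T[:3,:3].T
    M=R.from_rotvec(c["rvec"]).as_matrix()
    return -M.T@c["tvec"], np.hstack([p,np.ones((len(p),1))])@M
def onplane(cam,uv,z,T=None):
    o,d=ray(cam,uv,T); return (o+d*((z-o[2])/d[:,2])[:,None])[:,:2]
def proj_w(P,T):
    c=manip.camera_info("wrist"); q=(np.atleast_2d(P)-T[:3,3])@T[:3,:3]
    n=np.linalg.norm(q[:,:2],axis=1); th=np.arctan2(n,q[:,2])
    return q[:,:2]/n[:,None]*th[:,None]*c["fx"]+[c["cx"],c["cy"]]
E
python3 - <<'E'
from h import *
T=wrist_T(); np.set_printoptions(precision=1,suppress=True)
print("block",onplane("wrist",[(203,277),(260,283),(255,328),(197,318)],90,T))
print("grey",onplane("wrist",[(277,284),(278,319)],80,T))
print("black top",onplane("wrist",[(278,250)],110,T))
print("red top scene,side",onplane("scene",[(276,207)],110),onplane("side",[(281,206)],110))
print("black scene,side",onplane("scene",[(252,165)],110),onplane("side",[(266,173)],110))
print("pointer scene",onplane("scene",[(225,217)],41))
for q in ("red_post","black_post_mid","loose_block_mid","turntable"):
    for r in manip.masks_of(q,"wrist")[:1]: print(q,round(r["confidence"],2),r["rect"])
# disc left rim points
r=manip.masks_of("turntable","side")[0]["mask"]
f=cv2.imread("pics/scene0.png")[150:250,205:320]
g=cv2.imread("pics/side0.png")[150:260,205:340]
cv2.imwrite("pics/c1.png",np.hstack([cv2.resize(f,(400,400),interpolation=2),cv2.resize(g,(400,400),interpolation=2)]))
E
```

```text
block [[ 464.8 -120.6]
 [ 531.3 -128.1]
 [ 525.5 -204. ]
 [ 450.5 -188.1]]
grey [[ 552.2 -137.4]
 [ 555.9 -197.1]]
black top [[548.9 -71.2]]
red top scene,side [[ 530.1 -278.9]] [[ 521.  -298.2]]
black scene,side [[547.1 -75.2]] [[548.7 -63.3]]
pointer scene [[ 382.7 -191.7]]
black_post_mid 0.92 [262.6, 216.8, 290.2, 258.5]
loose_block_mid 0.95 [197.8, 273.0, 258.9, 331.4]
turntable 0.55 [172.9, 197.8, 352.6, 341.3]
```

View pics/c1.png

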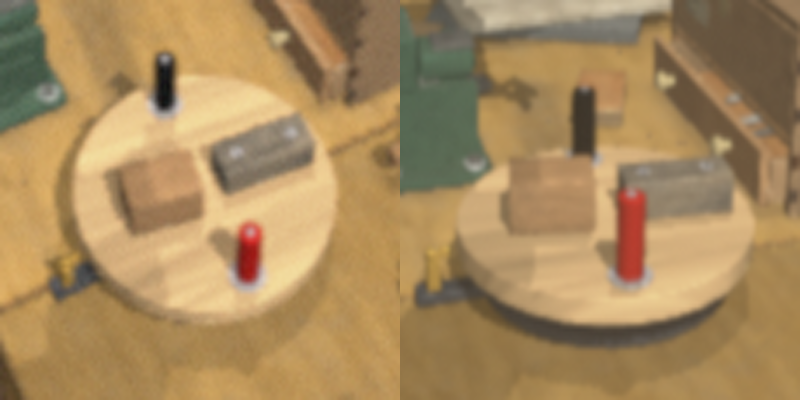

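>>> {"name": "send_rows", "arguments": {
  "moves": [10,50,-20,0,1,10,100,-40,0,1,10,150,-40,0,1,10,200,-40,0,1,10,250,-40,0,1,10,290,-40,0,1,10,290,-40,0,1,10,290,-40,0,1]
}}

```text
t: 1.6
position: [534.8, -290.9, 270.8]
tcp_rot: [1.0, -0.001, -0.0, -0.0]
contact_force: [-0.3, 0.8, 0.7]
finger_gap: 0.998
```

```bash
python3 - <<'E'
from h import *
T=wrist_T(); f=manip.grab_frame("wrist"); np.save("T1.npy",T); print(manip.state()["position"],manip.state()["t"])
cv2.imwrite("pics/wrist1.png",f[:,:,::-1])
cv2.imwrite("pics/c2.png",cv2.resize(f[0:290,80:430][:,:,::-1],None,fx=2.2,fy=2.0,interpolation=2))
for q in ("red_post","black_post_mid","loose_block_mid","turntable"):
    for r in manip.masks_of(q,"wrist")[:1]:
        print(q,round(r["confidence"],2),r["rect"])
E
```

```text
[ 534.90739143 -289.82165224  271.11642944] 1.65
red_post 0.85 [238.6, 144.9, 263.8, 173.3]
loose_block_mid 0.59 [131.1, 67.2, 152.2, 85.4]
turntable 0.94 [150.4, 0.0, 367.3, 175.6]
```

View pics/c2.png

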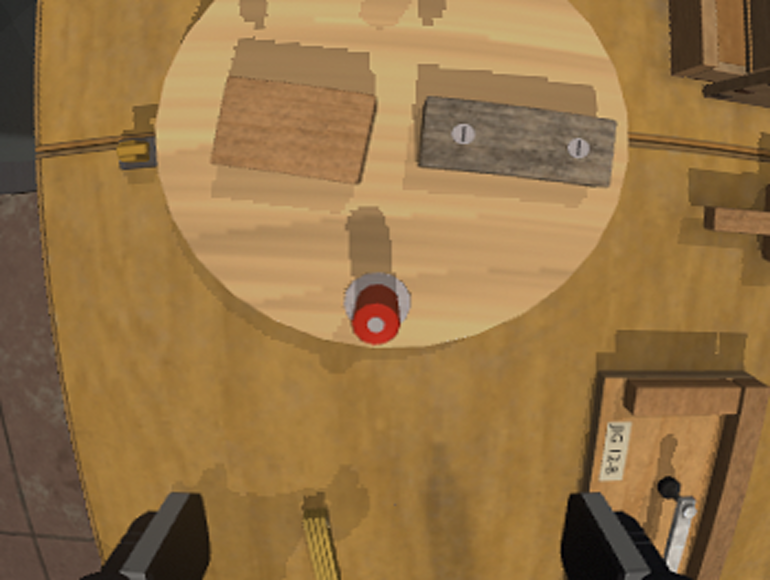

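```bash
python3 - <<'E'
from h import *
np.set_printoptions(precision=1,suppress=True)
T=np.load("T1.npy")
px=lambda a:np.array(a,float)/[2.2,2.0]+[80,0]
B=onplane("wrist",px([(229,77),(377,96),(360,184),(212,163)]),90,T)
G=onplane("wrist",px([(427,97),(617,120),(609,187),(424,168)]),80,T)
print("B",B,B.mean(0),np.linalg.norm(np.diff(B,axis=0),axis=1)); print("G",G,G.mean(0),np.linalg.norm(np.diff(G,axis=0),axis=1))
for n,P in(("B",B),("G",G)):
    d=(P[1]+P[2]-P[0]-P[3]); print(n,"dir",np.degrees(np.arctan2(d[1],d[0])))
r=onplane("wrist",px([(376,325)]),110,T)[0]; print("red",r)
print("pointer",onplane("wrist",px([(132,152)]),41,T),onplane("side",[(216.5,218)],41),onplane("scene",[(224,213.5)],41))
f=cv2.imread("pics/wrist1.png")
# disc rim: fit circle from turntable mask
m=manip.masks_of("turntable","wrist")[0]["mask"]
c=max(cv2.findContours(m.astype(np.uint8),0,1)[0],key=len)[:,0]
rim=px([(157,130),(628,130),(400,348),(300,326),(520,320),(200,240),(590,240),(165,180)]); P=onplane("wrist",rim,50,T)
A=np.c_[2*P,np.ones(len(P))]; s=np.linalg.lstsq(A,(P**2).sum(1),rcond=None)[0]
print("disc",s[:2],np.sqrt(s[2]+s[:2]@s[:2]))
from scipy.optimize import least_squares
print("disc R135",least_squares(lambda c:np.linalg.norm(P-c,axis=1)-135,s[:2]).x)
E
```

```text
B [[ 459.2 -145.4]
 [ 531.6 -159.3]
 [ 523.2 -207.3]
 [ 450.  -193. ]] [ 491.  -176.2] [73.7 48.7 74.6]
G [[ 556.2 -158.2]
 [ 655.  -165.4]
 [ 651.5 -204.9]
 [ 554.8 -198.3]] [ 604.4 -181.7] [99.1 39.7 96.9]
B dir -10.920835965119974
G dir -4.047076977474704
red [ 530.9 -280.4]
pointer [[ 388.  -179.6]] [[ 384.2 -181.3]] [[ 385.9 -176.6]]
disc [ 541.1 -176.8] 131.2730012614744
disc R135 [ 541.6 -172. ]
```

The crop shows the loose block (corners 229,77 to 360,184), the grey offcut with its left end at x≈425, the red post top (376,325) and the pointer (132,152). The estimates agree: centre near (540,-177), disc yaw about 4.4° off, and the block skewed about 6.5° with a gap of about 26 mm.

>>> {"name": "send_rows", "arguments": {
  "moves": [-5,-12,15,-8,1,-10,-24,30,-16,1,-14,-36,45,-24,1,-18,-48,60,-32,1,-23,-60,75,-40,1,-28,-72,90,-48,1,-33,-84,100,-56,1,-38,-96,105,-64,1,-42,-106,110,-72,1,-44,-114,115,-79,1,-44,-114,125,-79,1,-44,-114,150,-79,1,-44,-114,175,-79,1,-44,-114,195,-79,1,-44,-114,208,-79,1,-44,-114,208,-79,1,-44,-114,208,-79,1]
}}

```text
t: 3.6
position: [491.2, -176.1, 63.5]
tcp_rot: [0.772, 0.635, -0.0, 0.0]
contact_force: [0.4, 0.8, 0.2]
finger_gap: 1.001
```

>>> {"name": "send_rows", "arguments": {
  "moves": [0,0,0,0,0.2,0,0,0,0,0,0,0,0,0,-0.2,0,0,0,0,-0.3,0,0,0,0,-0.3,0,0,0,0,-0.3,0,0,0,0,-0.3,0,0,0,0,-0.3],
  "squeeze": 25
}}

```text
t: 4.4
position: [491.3, -176.2, 63.9]
tcp_rot: [0.772, 0.636, 0.0, 0.001]
contact_force: [-0.3, 0.6, 6.0]
finger_gap: 0.58
```

```bash
python3 - <<'E'
from h import *
T=wrist_T(); s=manip.state(); f=manip.grab_frame("wrist"); np.save("T2.npy",T)
print(s["position"],s["tcp_rot"],s["t"],s["finger_gap"],s["contact_force"],s["joint_pos"])
cv2.imwrite("pics/wrist2.png",cv2.resize(f[:,:,::-1],None,fx=1.5,fy=1.5,interpolation=2))
E
```

```text
[ 491.34879765 -176.23869033   63.9151158 ] [7.71723189e-01 6.35958302e-01 1.80832279e-04 5.70475214e-04] 4.4 0.5800835425474314 [-0.26354666  0.595322    6.04910215] [-5.00530490e-01  3.67805072e-01 -3.77575724e-01  8.24221912e-01
 -8.85495721e-05 -3.08233820e-01]
```

View pics/wrist2.png

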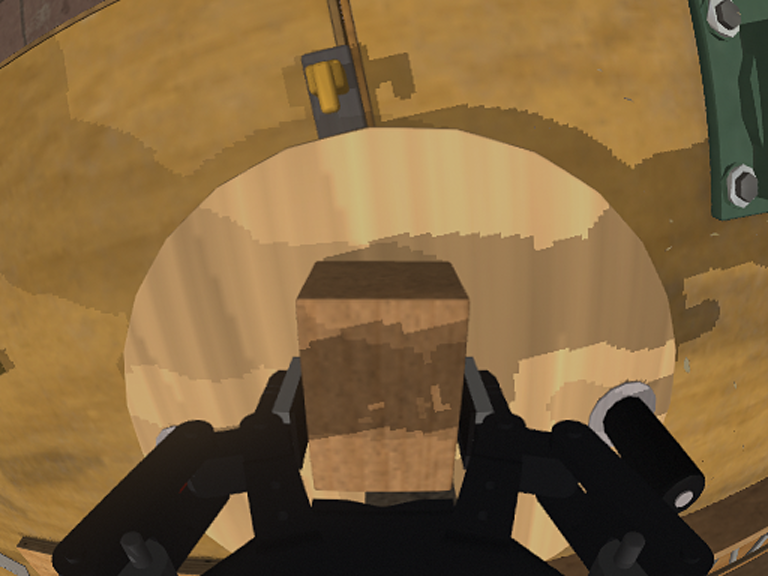

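The block is gripped and fills the 50 mm opening, and the pointer shows at (325,85). Next I square it up and push it in slowly.

>>> {"name": "send_rows", "arguments": {
  "moves": [0,0,-0.5,0,-0.3,1,4,-0.5,-2,-0.3,2,8,-0.5,-4,-0.3,4,12,-0.5,-6,-0.3,5,16,-0.5,-6.5,-0.3,5.5,20,-0.5,-6.5,-0.3,5.7,22,-0.5,-6.5,-0.3,5.8,24,-0.5,-6.5,-0.3,5.9,25,-0.5,-6.5,-0.3,5.9,25,-0.5,-6.5,-0.3]
}}

```text
t: 5.45
position: [516.9, -175.0, 63.9]
tcp_rot: [0.734, 0.679, 0.0, 0.0]
contact_force: [-2.3, 1.1, 4.5]
finger_gap: 0.583
```

```bash
python3 - <<'E'
from h import *
T=wrist_T(); s=manip.state(); f=manip.grab_frame("wrist"); np.save("T3.npy",T)
print(s["position"],s["tcp_rot"],s["t"],s["finger_gap"],s["contact_force"])
cv2.imwrite("pics/wrist3.png",f[:,:,::-1])
cv2.imwrite("pics/c3.png",cv2.resize(f[150:384,80:440][:,:,::-1],None,fx=2.2,fy=2.2,interpolation=2))
E
```

```text
[ 516.89246373 -174.96077607   63.93672158] [7.34490449e-01 6.78619023e-01 7.80655805e-06 4.15648861e-05] 5.45 0.5825223995838072 [-2.3403875   1.12996618  4.5209294 ]
```

View pics/c3.png

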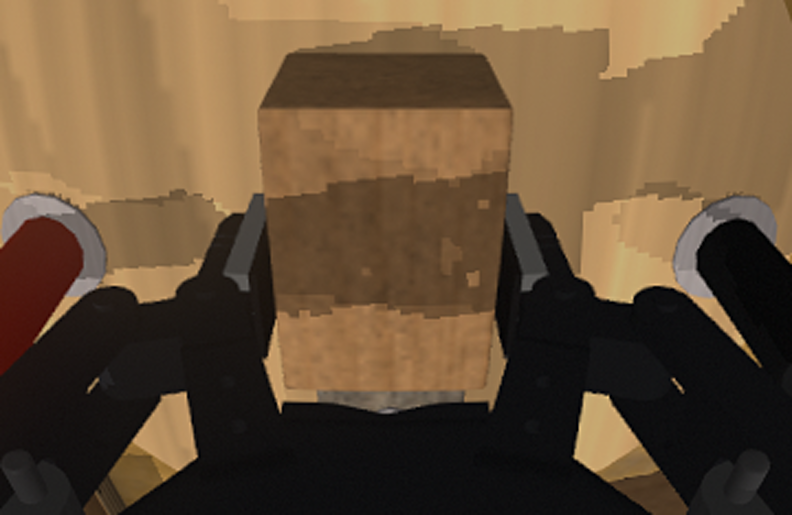

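Grey shows at columns 313–467 (centre 390) behind the block at 284–490 (centre 387), so it is about 0.7 mm off line. I'll correct that and press.

>>> {"name": "send_rows", "arguments": {
  "moves": [0.6,0.5,0,0,-0.3,0.6,1,0,0,-0.3,0.6,1.5,0,0,-0.3,0.6,2,0,0,-0.3,0.6,2,0,0,-0.3]
}}

```text
t: 6.0
position: [518.6, -174.5, 63.9]
tcp_rot: [0.734, 0.679, -0.0, -0.0]
contact_force: [-5.0, -0.0, 7.9]
finger_gap: 0.58
```

>>> {"name": "send_rows", "arguments": {
  "moves": [0,1,0,0,-0.3,0,2,0,0,-0.3,0,2.5,0,0,-0.3,0,2.5,0,0,-0.3]
}}

```text
t: 6.4
position: [518.7, -174.4, 63.9]
tcp_rot: [0.735, 0.678, -0.002, -0.002]
contact_force: [-20.1, -0.2, 21.0]
finger_gap: 0.58
```

Contact is firm: no more travel and the force has built up. I'll relax, release, and look from above.

>>> {"name": "send_rows", "arguments": {
  "moves": [0,-1,0,0,-0.3,0,-2,0,0,-0.3,0,-2,0,0,-0.2,0,-2,0,0,0.2,0,-2,0,0,0.6,0,-2,0,0,1,0,-2,0,0,1,0,-2,-20,0,1,0,-2,-50,0,1,0,-2,-90,0,1,0,-10,-130,0,1,0,-40,-170,0,1,0,-80,-170,0,1,0,-90,-170,0,1,0,-90,-170,0,1]
}}

```text
t: 7.9
position: [430.6, -167.6, 234.1]
tcp_rot: [0.735, 0.678, 0.0, 0.0]
contact_force: [0.2, -0.7, 0.5]
finger_gap: 1.001
```

```bash
python3 - <<'E'
from h import *
T=wrist_T(); s=manip.state(); f=manip.grab_frame("wrist"); np.save("T4.npy",T)
print(s["position"],s["tcp_rot"],s["t"],s["finger_gap"],s["contact_force"])
for q in ("red_post","loose_block_mid","turntable"):
    for r in manip.masks_of(q,"wrist")[:1]: print(q,round(r["confidence"],2),r["rect"])
cv2.imwrite("pics/wrist4.png",f[:,:,::-1])
cv2.imwrite("pics/c4.png",cv2.resize(f[60:320,110:400][:,:,::-1],None,fx=2.3,fy=2.3,interpolation=2))
E
```

```text
[ 430.62343431 -167.55656747  234.1485632 ] [7.34609251e-01 6.78490337e-01 1.14846127e-04 3.13545194e-04] 7.9 1.0009695459355574 [ 0.2139097  -0.65811224  0.49492005]
red_post 0.61 [167.8, 242.7, 187.0, 267.8]
loose_block_mid 0.92 [233.5, 205.6, 280.1, 279.0]
turntable 0.59 [157.4, 142.2, 357.3, 332.5]
```

View pics/c4.png

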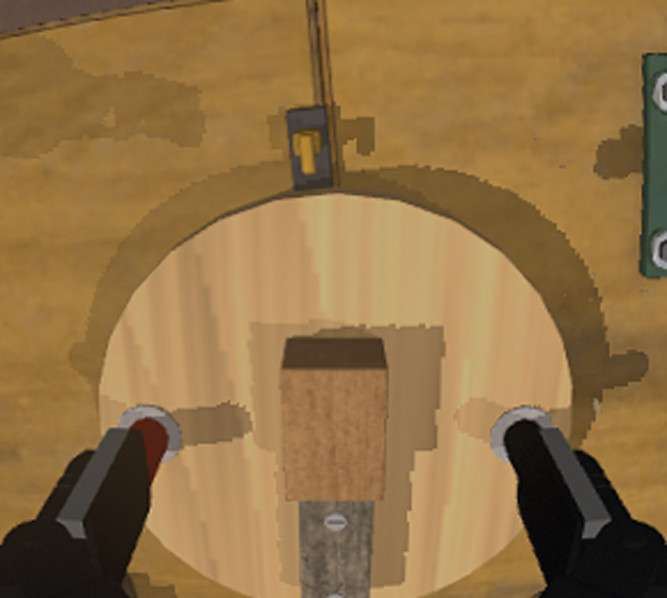

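```bash
python3 - <<'E'
from h import *
np.set_printoptions(precision=2,suppress=True)
T=np.load("T4.npy"); px=lambda a:np.array(a,float)/2.3+[110,60]
f=cv2.imread("pics/wrist4.png").astype(float)
g=cv2.GaussianBlur(f,(3,3),0)
# subpixel side edges per row from colour gradient
def edges(rows,lo,hi):
    out=[]
    for v in rows:
        d=np.abs(np.diff(g[v,lo:hi],axis=0)).sum(1); k=d.argmax()
        k0=max(k-2,0);w=d[k0:k+3]; out.append((lo+0.5+k0+(w*np.arange(len(w))).sum()/w.sum(),v))
    return np.array(out)
def line(P):
    (vx,vy,x,y)=cv2.fitLine(P.astype(np.float32),cv2.DIST_HUBER,0,.01,.01).ravel(); s=np.sign(vx)
    return np.degrees(np.arctan2(s*vy,s*vx)),x,y,np.abs((P-[x,y])@[-vy,vx]).mean()
for n,z,rows,a,b in(("block",90,range(223,275,3),(226,242),(270,285)),("grey",80,range(282,318,3),(235,247),(267,278))):
    for l in(a,b): print(n,line(onplane("wrist",edges(rows,*l),z,T)))
print("end edge block",onplane("wrist",px([(286,500),(335,500),(383,500)]),90,T))
print("front edge",onplane("wrist",px([(281,368),(386,368)]),90,T))
print("pointer top",onplane("wrist",px([(306,138)]),41,T))
E
```

```text
block (np.float32(-5.401886), np.float32(512.91864), np.float32(-199.88367), np.float64(0.5664429801988783))
block (np.float32(-4.353695), np.float32(515.3054), np.float32(-149.22705), np.float64(1.037688919347149))
grey (np.float32(-4.88567), np.float32(592.7207), np.float32(-199.6077), np.float64(0.3246459981832406))
grey (np.float32(-5.015312), np.float32(590.75354), np.float32(-159.69646), np.float64(0.15033664943400807))
end edge block [[ 550.66 -201.28]
 [ 552.44 -176.45]
 [ 554.61 -152.15]]
front edge [[ 476.49 -195.4 ]
 [ 480.33 -147.27]]
pointer top [[ 377.97 -176.75]]
```

Block and grey are parallel within about 0.5°, but the block may sit about 1 mm toward the red post. I'll check closer, almost straight above the joint.

>>> {"name": "send_rows", "arguments": {
  "moves": [0,30,0,0,1,0,70,20,0,1,0,110,45,0,1,0,145,70,0,1,0,170,84,0,1,0,170,84,0,1,0,170,84,0,1]
}}

```text
t: 8.8
position: [601.3, -180.7, 148.5]
tcp_rot: [0.734, 0.679, -0.0, -0.001]
contact_force: [-0.3, 0.7, 0.6]
finger_gap: 0.999
```

```bash
python3 - <<'E'
from h import *
T=wrist_T(); s=manip.state(); f=manip.grab_frame("wrist"); np.save("T5.npy",T)
print(s["position"],s["tcp_rot"],s["t"])
cv2.imwrite("pics/wrist5.png",f[:,:,::-1])
cv2.imwrite("pics/c5.png",cv2.resize(f[60:290,165:345][:,:,::-1],None,fx=4.2,fy=2.6,interpolation=2))
E
```

```text
[ 601.31102609 -180.68464804  148.5345795 ] [ 7.34071325e-01  6.79071653e-01 -3.95706071e-04 -9.07311784e-04] 8.8
```

View pics/c5.png

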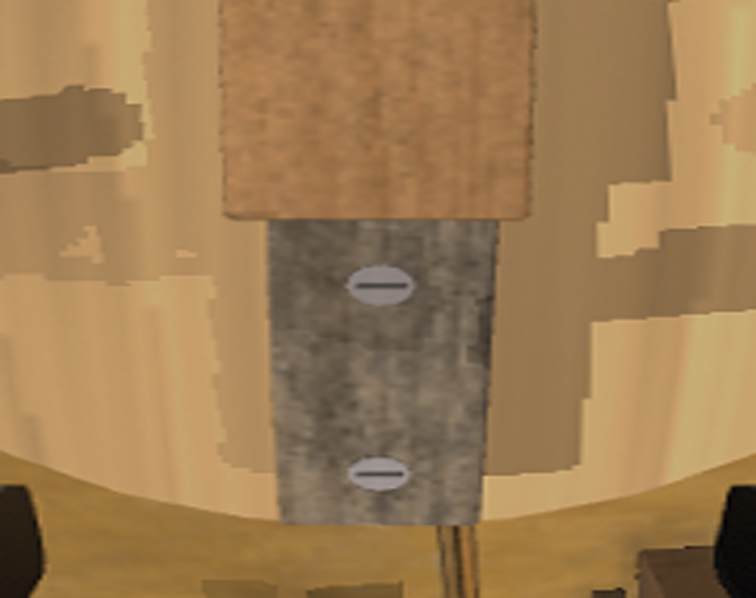

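```bash
python3 - <<'E'
from h import *
np.set_printoptions(precision=2,suppress=True)
T=np.load("T5.npy"); px=lambda a:np.array(a,float)/[4.2,2.6]+[165,60]
d=np.array([.9963,-.0854]); n=np.array([.0854,.9963])
b=onplane("wrist",px([(226,219),(376,219),(530,219)]),90,T)
g=onplane("wrist",px([(268,221),(383,221),(497,221)]),80,T); e=onplane("wrist",px([(282,524),(380,524),(478,524)]),80,T)
s=onplane("wrist",px([(381,285),(379,473)]),80,T)
for k,v in dict(b=b,g=g,e=e,screw=s).items(): print(k,"along",v@d,"across",v@n)
E
```

```text
b along [566.63 566.6  566.26] across [-153.82 -129.39 -104.29]
g along [568.96 568.9  568.66] across [-147.81 -128.17 -108.69]
e along [665.92 665.65 665.67] across [-147.29 -127.87 -108.44]
screw along [587.17 646.9 ] across [-128.36 -128.22]
```

By this measure the joint is closed: the block end is at 566.6 and the grey end at 565.8 ±1. It is about 0.9 mm off line, which is close enough to leave alone. Next is the red post.

>>> {"name": "send_rows", "arguments": {
  "moves": [-25,-15,0,0,1,-60,-36,0,0,1,-90,-54,0,0,1,-104.6,-63.3,0,0,1,-104.6,-63.3,0,0,1,-104.6,-63.3,30,0,1,-104.6,-63.3,60,0,1,-104.6,-63.3,82,0,1,-104.6,-63.3,82,0,1]
}}

```text
t: 9.75
position: [528.9, -278.4, 65.7]
tcp_rot: [0.734, 0.679, -0.0, -0.002]
contact_force: [1.1, 0.9, 0.5]
finger_gap: 0.998
```

>>> {"name": "send_rows", "arguments": {
  "moves": [0,0,0,0,0.2,0,0,0,0,-0.2,0,0,0,0,-0.4,0,0,0,0,-1,0,0,0,0,-1,0,0,0,0,-1,0,0,0,0,-1,0,0,0,0,-1],
  "squeeze": 50
}}

```text
t: 10.55
position: [530.1, -279.7, 68.7]
tcp_rot: [0.734, 0.679, 0.001, 0.0]
contact_force: [-0.6, 6.0, 8.5]
finger_gap: 0.267
```

```bash
python3 - <<'E'
from h import *
s=manip.state(); p=s["position"]; M=R.from_quat(s["tcp_rot"]).as_matrix()
print(p,s["t"],s["finger_gap"],s["contact_force"],s["torque"],s["joint_pos"][5],np.degrees(np.arctan2(M[1,0],M[0,0])))
c=np.array([538,-175]); v=p[:2]-c; print(v,np.linalg.norm(v),np.degrees(np.arctan2(v[1],v[0])))
v=v*105/np.linalg.norm(v); rows=[]
for a in range(5,81,5):
    t=-np.radians(a); w=np.array([[np.cos(t),-np.sin(t)],[np.sin(t),np.cos(t)]])@v-v
    q=M.T@np.array([*w,0]); rows.append((a,round(q[0]),round(q[1])))
print(rows)
E
```

```text
[ 530.11800361 -279.69587466   68.70472063] 10.55 0.26674704173335667 [-0.59570711  5.97880219  8.47980656] [ 1.31241872 -0.01304104 -0.01943636] -0.5440837275076762 85.52542836605107
[  -7.88199639 -104.69587466] 104.99215226782117 -94.30537323646523
[(5, 0, -9), (10, 2, -18), (15, 3, -27), (20, 6, -36), (25, 10, -44), (30, 14, -53), (35, 19, -60), (40, 24, -68), (45, 31, -74), (50, 37, -81), (55, 45, -86), (60, 52, -91), (65, 60, -95), (70, 69, -99), (75, 78, -102), (80, 86, -104)]
```

>>> {"name": "send_rows", "arguments": {
  "moves": [0,-4,0,2,-1,0,-9,0,5,-1,2,-18,0,10,-1,3,-27,0,15,-1,6,-36,0,20,-1,10,-44,0,25,-1,14,-53,0,30,-1,19,-60,0,35,-1,24,-68,0,40,-1,31,-74,0,45,-1,37,-81,0,50,-1,45,-86,0,55,-1,52,-91,0,60,-1,60,-95,0,65,-1,69,-99,0,70,-1,78,-102,0,75,-1,82,-103,0,77.5,-1,86.5,-104,0,80,-1,86.5,-104,0,80,-1,86.5,-104,0,80,-1]
}}

```text
t: 12.55
position: [434.4, -185.6, 68.7]
tcp_rot: [0.999, 0.049, 0.002, -0.0]
contact_force: [8.3, 7.3, 4.4]
finger_gap: 0.266
```

```bash
python3 - <<'E'
from h import *
T=wrist_T(); s=manip.state(); p=s["position"]; M=R.from_quat(s["tcp_rot"]).as_matrix()
fs=[manip.grab_frame(n) for n in ("scene","side","wrist")]
np.save("T6.npy",T)
for n,f in zip(("scene","side","wrist"),fs): cv2.imwrite(f"pics/{n}6.png",f[:,:,::-1])
print(p,s["t"],s["finger_gap"],s["contact_force"],np.degrees(np.arctan2(M[1,0],M[0,0])))
v=p[:2]-[538,-175]; print(np.linalg.norm(v),np.degrees(np.arctan2(v[1],v[0])))
rs=lambda f,w,h:cv2.resize(f,(w,h),interpolation=2)
cv2.imwrite("pics/c6.png",np.hstack([rs(fs[2],480,480*384//512)[:, :],rs(fs[1][150:250,200:320],320,360)])[:,:,::-1])
for cam in ("side","scene"):
    for q in ("red_post","turntable","loose_block_mid"):
        for r in manip.masks_of(q,cam)[:1]: print(cam,q,round(r["confidence"],2),r["rect"])
E
```

```text
[ 434.38241341 -185.63726346   68.71977881] 12.55 0.2661115961589554 [8.26611489 7.34543676 4.40614794] 5.560240762421106
104.1621602338054 -174.13861370105897
side red_post 0.58 [225.2, 183.8, 323.4, 241.1]
side turntable 0.64 [223.3, 183.7, 325.7, 238.1]
side loose_block_mid 0.66 [255.8, 185.9, 282.4, 209.9]
scene red_post 0.58 [288.6, 271.9, 341.5, 333.6]
scene turntable 0.6 [228.2, 169.8, 298.6, 231.2]
scene loose_block_mid 0.61 [252.2, 175.6, 271.9, 200.7]
```

View pics/c6.png

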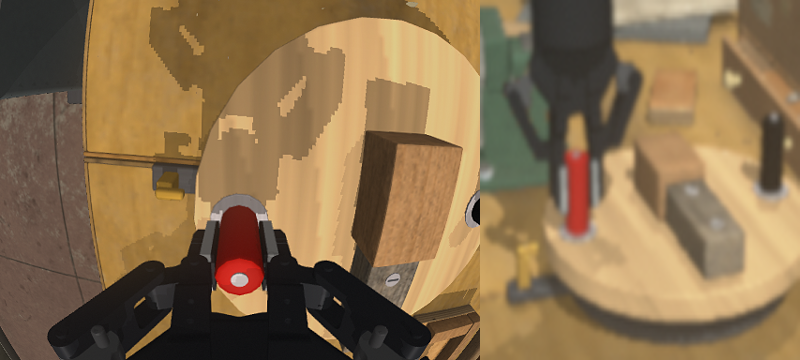

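The joint still looks closed in the wrist and side views. The pointer is at about (168,183) in the crop, with the red post just short of it. I'll zoom in on the pointer.

```bash
python3 - <<'E'
from h import *
f=cv2.imread("pics/wrist6.png"); a=f[165:225,145:225]
g=cv2.imread("pics/wrist1.png"); b=g[50:100,110:177]
cv2.imwrite("pics/c7.png",np.vstack([cv2.resize(a,(400,300),interpolation=2),cv2.resize(b,(402,300),interpolation=2)[:,:400]]))
T=np.load("T6.npy"); print(proj_w([[385,-178,41],[385,-178,30],[385,-178,0],[385,-181,41]],T))
E
```

```text
[[177.46002196 209.61747097]
 [181.33416856 203.27496352]
 [190.23866448 188.86251094]
 [177.46379608 213.95787008]]
```

View pics/c7.png

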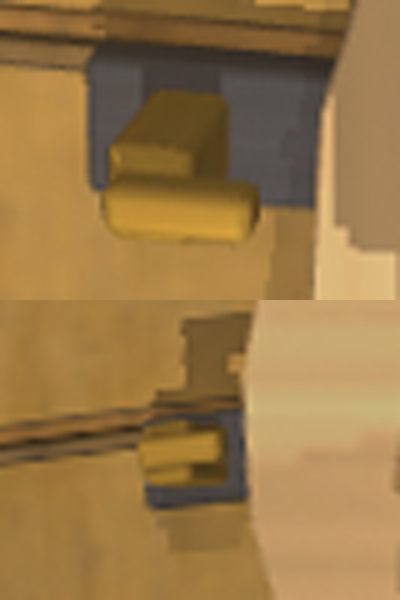

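```bash
python3 - <<'E'
from h import *
np.set_printoptions(precision=1,suppress=True)
T6=np.load("T6.npy");T1=np.load("T1.npy");T4=np.load("T4.npy")
for z in(37,41):
    P=[onplane("wrist",np.array([(105,207),(182,208),(258,210)])/5+[145,165],z,T6),
       onplane("wrist",(np.array([(143,460),(183,452),(222,444)])-[0,300])/6+[110,50],z,T1),
       onplane("wrist",np.array([(306,132),(306,150),(306,173)])/2.3+[110,60],z,T4)]
    for p in P: v=p-[538,-175]; print(z,p.round(1).tolist(),(np.degrees(np.arctan2(v[:,1],v[:,0]))%360).round(2))
E
```

```text
37 [[376.3, -178.3], [386.7, -177.4], [396.6, -176.6]] [181.2 180.9 180.7]
37 [[377.5, -179.3], [387.2, -178.5], [396.4, -177.6]] [181.6 181.3 181.1]
37 [[375.3, -176.7], [384.3, -177.5], [395.9, -178.5]] [180.6 180.9 181.4]
41 [[377.4, -176.6], [387.6, -175.7], [397.3, -174.9]] [180.6 180.2 180. ]
41 [[379.2, -179.6], [388.7, -178.8], [397.9, -177.9]] [181.7 181.5 181.2]
41 [[375.0, -176.5], [383.9, -177.3], [395.3, -178.3]] [180.5 180.8 181.3]
```

The pointer bar lies at about 181° seen from the centre, and the post is now at about 185.9°. It needs another 4.9° or so.

>>> {"name": "send_rows", "arguments": {
  "moves": [0,-2,0,1,-1,0,-4,0,2.2,-1,0.1,-6,0,3.3,-1,0.2,-8,0,4.4,-1,0.3,-9,0,4.9,-1,0.3,-9,0,4.9,-1,0.3,-9,0,4.9,-1,0.3,-9,0,4.9,-1]
}}

```text
t: 13.8
position: [433.9, -177.1, 68.7]
tcp_rot: [1.0, 0.006, 0.002, 0.0]
contact_force: [7.1, 4.1, 3.7]
finger_gap: 0.265
```

```bash
python3 - <<'E'
from h import *
T=wrist_T(); s=manip.state(); p=s["position"]; M=R.from_quat(s["tcp_rot"]).as_matrix()
f=manip.grab_frame("wrist"); np.save("T7.npy",T); cv2.imwrite("pics/wrist7.png",f[:,:,::-1])
print(p,s["t"],s["finger_gap"],s["contact_force"],s["joint_vel"].round(3),np.degrees(np.arctan2(M[1,0],M[0,0])))
v=p[:2]-[538,-175]; print(np.linalg.norm(v),np.degrees(np.arctan2(v[1],v[0])))
cv2.imwrite("pics/c8.png",cv2.resize(f[110:384,130:512][:,:,::-1],None,fx=2,fy=2,interpolation=2))
E
```

```text
[ 433.8996091  -177.07487971   68.72843775] 13.8 0.2651619266605916 [7.08849611 4.07070152 3.66097014] [-0.     0.001 -0.001  0.002  0.     0.001] 0.6546811034776182
104.12106660787816 -178.85815883397768
```

View pics/c8.png

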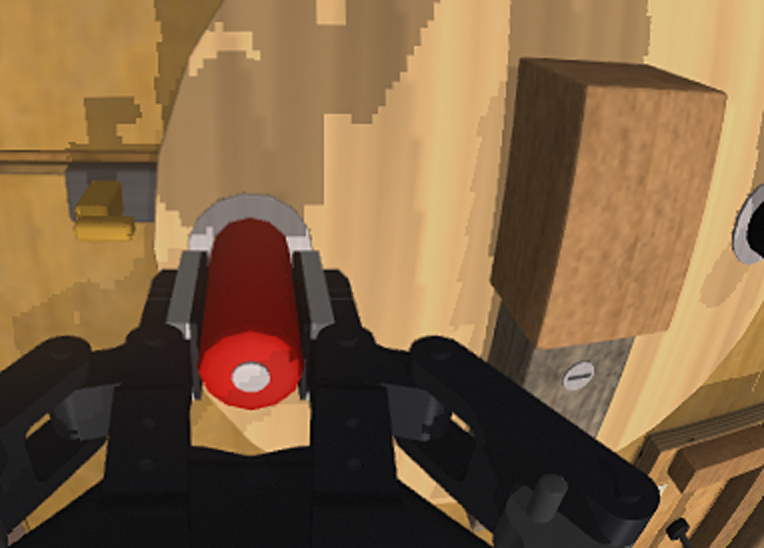

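```bash
python3 - <<'E'
from h import *
np.set_printoptions(precision=1,suppress=True)
T=np.load("T7.npy"); o=lambda a,z:onplane("wrist",np.array(a,float)/2+[130,110],z,T)
print("red top",o([(251,377)],110),"red foot ring",o([(190,236),(311,236)],50).mean(0))
print("pointer 37/41",o([(105,230)],37),o([(105,230)],41))
for n,e,z in(("block L",[(585,90),(540,347)],90),("block R",[(724,97),(668,330)],90),("grey R",[(633,340),(600,435)],80)):
    p=o(e,z); d=p[0]-p[1]; print(n,p.tolist(),np.degrees(np.arctan2(d[1],d[0])))
E
```

```text
red top [[ 434.3 -177.3]] red foot ring [ 434.5 -172.8]
pointer 37/41 [[ 386.7 -177.8]] [[ 387.8 -175.9]]
block L [[510.92999229649445, -117.08655132754447], [514.2470588433166, -188.60260254077798]] 92.65559686469523
block R [[559.0242357894608, -116.05955644156771], [562.0698198043839, -188.54509448686218]] 92.4059493485166
grey R [[557.8289846570998, -198.3593630904407], [560.5634698646347, -241.3257033964478]] 93.6415352874893
```

The red post top (434.3,-177.3) sits on the line from the centre (538.9,-175) to the pointer (about 387,-177). I'll let it settle briefly, check that nothing moves, and hand in.

>>> {"name": "send_rows", "arguments": {
  "moves": [0,0,0,0,-1,0,0,0,0,-1,0,0,0,0,-1,0,0,0,0,-1]
}}

```text
t: 14.25
position: [433.9, -177.1, 68.7]
tcp_rot: [1.0, 0.006, 0.002, 0.0]
contact_force: [8.0, 5.5, 3.0]
finger_gap: 0.267
```

```bash
python3 - <<'E'
from rig import manip
s=manip.state(); print(s["position"],s["finger_gap"],s["contact_force"],s["t"]); print(manip.finish_job())
E
```

```text
[ 433.89880874 -177.10263559   68.73430846] 0.2674407026103981 [7.99204008 5.52477534 2.95854939] 14.25
the job is handed in; nothing more can be done
None
```

I butted the loose block against the grey offcut, turned the turntable about 85° by the red post to the pointer, and handed the job in at 14.25 s still gripping the post.

- **Joint:** I pushed the block until it stopped dead at about 20 N. From straight above, the two end faces measured about 0.8 mm apart in overlap, within the roughly 1 mm error, so the gap is closed. After the turn it still looked closed.
- **Alignment of the block:** it sits about 0.9 mm off line toward the red post, which I left uncorrected. It was parallel to the offcut within about 0.5° before the turn. A rough reading afterwards, at a steep camera angle, put the skew nearer 1°, which disagrees a little.
- **Red post:** the hand at the post stood at -178.9° from the turning axis and the pointer at about -179° ± 0.5°. The camera's reading of the post top agreed to within 1 mm. The foot ring of the post read about 4 mm off, but that was the poorer view.
- **Hold:** the post stayed still over the last 0.4 s. The arm still pushes on it with about 10 N.
- **Bystanders:** I kept well clear of the folding rule and the thin offcut, but did not check either again at the end.

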